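# Put the stationery back in the desk organiser

## Robot

A 7-joint arm with a two-finger parallel gripper is mounted at the origin on a cart in front of the work surface, level with it; the furniture and walls round the work are solid. World frame = base frame: x ahead of the robot, y to its left, z up, the work surface at z = 0. Lengths are in m, angles in rad, forces in N, time in s.
With the tool pointing down it reaches from about 0.4 to 0.85 m from the base axis. Payload 4.5 kg.
Tool frame: the origin (TCP) lies at the very end of the fingers, on their centre line; the grasp point (between the pads) lies 19 mm behind it; z points along the fingers, y is the line along which they close (so a half turn about z gives the same grasp; the last joint's range is limited). The gripper opens to 88 mm and grips with 3 to 60 N. Pads are 18 mm wide; open, the fingers measure 123 mm over their backs; the gripper's body (75 mm by 187 mm) begins 45 mm behind the grasp point.
Start: joints at [1.34, 0.689, -0.195, 1.565, 0.157, 0.902, -0.215], TCP at [0.164, -0.603, 0.239] pointing down, gripper open.
Joint ranges: [-3.01, 3.01], [-0.46, 2.08], [-1.47, 1.51], [0.13, 2.56], [-1, 4.14], [0.04, 2.09], [-2.66, 2.66]. Speed limits (rad/s): [2.57, 2.57, 3.14, 3.14, 3.14, 3.14, 3.14].

## Interface

Orientations are given as a unit quaternion [x, y, z, w].
In Python, from plant import r, optics gives the robot as it stands.
- The arm moves only by the tool servo_tool, never from a script. Its arguments are lists of equal length, an entry for each row: "translation": the shift along the tool's x, y, z in m, a list of three; "turn": the turn, a rotation vector about the tool's x, y, z in rad, a list of three. In form: {"translation": [[dx, dy, dz], ...], "turn": [[rx, ry, rz], ...]}. A call has 1 to 10 rows; each row shifts and turns the commanded pose from where the row before left it, along the tool's axes as they then stand; what a row does not reach is not made up. A row lasts 1/8 s, in which the tool goes at most 62.5 mm and 10.7 degrees, less where a joint would pass 70% of its speed; a pose out of reach is approached as far as the arm can. A call is refused whole if a number of a shift passes 0.0625 or a number of a turn 0.188, either way. A call with a gripper value outside its range is refused whole. "grip" is the opening, from 0 (shut) to 1 (fully open), set as the call begins (left out, the last holds). The fingers move at their own pace and stop on an object; "grip_force" is the grip in N (left out, the last holds). Time passes only in rows, so rows that do not move let the fingers close. It gives the time, the measured TCP pose, the force, the opening and the grip force at its end, in the units of the state.
- r.get_state(): the state, without advancing time (a new reading comes with each control period).
- optics.snapshot(name): name is "side" or "top" or "wrist"; returns a dict with "img" (384x512x3 uint8, red, green, blue), "z_map" (384x512 float32, m along the optical axis (not along the pixel's ray), 0 where there is no reading), "mtx" (3x3 intrinsics, pixels), "R" (3x3) and "t" (3): a world point X has camera coordinates R X + t. Camera axes: x right, y down, z forward; pixel columns grow to the right and rows downward; lengths in m; the calibration is good to about 2 mm. A picture is of the moment at which its call begins.
- r.finish_job(): hands the job in; it is judged then, once.
The state is a dict: "clock": time; "q": joint angles; "qd": joint speeds; "joint_torque": joint torques, N m; "tool_pos": TCP position; "eef_rot": TCP orientation; "contact_force": force on the tool from outside, world axes, zero at the start; "moment": the same for the moment, N m; "opening": opening from 0.0 (shut) to 1.0 (fully open); "finger_force": force on a finger pad.
Only numpy, scipy, OpenCV 4.12 (cv2) and the standard library are available. Lean on these libraries where they do the work, as an engineer would, in place of code of your own. Each camera call takes 0.05 s, during which the arm holds its last target. There are 200 camera calls.

## Task

Tidy the loose stationery into the wooden desk organiser: stand the glue stick upright in the round cup, lay the eraser flat in the narrow bay, lay the pink note pad flat in the square bay and lay the teal roll of paper tape flat over the steel spindle, each right down on the floor of its place. The lip balm and the blue memory stick are not stationery: leave them where they are on the desk.

Things in the scene. Friction and masses are not known exactly. Their poses are not given: they have to be found in the camera images.
- glue_stick: the glue stick: white round stick with a red band, 26 mm across, 90 mm tall, standing on the desk. Origin: centre of its underside; z along the stick, up. Standing in the cup its top is 100 mm above the desk, in the way of a wide gripper that works low beside it.
- eraser: the eraser: block with a blue sleeve and a white end, 22 (x) x 50 (y) x 13 (z) mm, lying on the desk. Origin: centre of its underside.
- paper_tape: the teal roll of paper tape lying flat: ring of 50 mm outer diameter, 15 mm tall, hole about 26 mm across. Origin: centre of its underside, on the ring's axis; z along the axis.
- note_pad: the pink pad of sticky notes lying flat: 50 (x) x 50 (y) x 11 (z) mm. Origin: centre of its underside; x and y along its edges.
- lip_balm: the lip balm: plain pink-beige round stick, 19 mm across, 68 mm tall, standing on the desk; it looks like a smaller glue stick. It stays where it is. Origin: centre of its underside; z along the stick.
- memory_stick: the memory stick: dark blue block with a metal plug at one end, 54 (x) x 17 (y) x 8 (z) mm, lying on the desk; it looks like a thinner eraser. It stays where it is. Origin: centre of its underside.
- cup: pale wood insert, grey felt floor, 88 x 88 mm, fixed in a quarter of the dark tray (190 x 190, rim 10 mm high; inserts 90 mm apart, order varies). Origin: centre of its underside, 4 mm above the desk; its floor is at z = 6 mm, x and y along its sides. In its middle the round cup for the glue stick: 42 mm inside, 50 mm outside, rim at z = 50 mm, inner floor at z = 6 mm.
- eraser_bay: pale wood insert, grey felt floor, 88 x 88 mm, fixed in a quarter of the dark tray (190 x 190, rim 10 mm high; inserts 90 mm apart, order varies). Origin: centre of its underside, 4 mm above the desk; its floor is at z = 6 mm, x and y along its sides. On it the narrow bay: inside 38 (x) x 66 (y) mm, walls 4 mm thick, 12 mm high; the long walls have a 42 mm gap in the middle for fingers.
- pad_bay: pale wood insert, grey felt floor, 88 x 88 mm, fixed in a quarter of the dark tray (190 x 190, rim 10 mm high; inserts 90 mm apart, order varies). Origin: centre of its underside, 4 mm above the desk; its floor is at z = 6 mm, x and y along its sides. On it the square bay: 66 x 66 mm inside, corner walls 4 mm thick, 12 mm high; all four sides are open over the middle 38 mm for fingers.
- spindle: pale wood insert, grey felt floor, 88 x 88 mm, fixed in a quarter of the dark tray (190 x 190, rim 10 mm high; inserts 90 mm apart, order varies). Origin: centre of its underside, 4 mm above the desk; its floor is at z = 6 mm, x and y along its sides. In its middle the spindle: an upright steel pin 13 mm across, rising 24 mm above the floor, top tapered; no walls round it.
Mind the look-alikes: they are no part of the job. There is more than one size of the paper_tape; the job needs the smallest.

How it is judged:
At the end, for the whole second after the job is handed in: Glue stick upright in the cup, eraser flat in the narrow bay, pink pad flat in the square bay (each within 13 mm of centre), teal tape flat over the spindle (11 mm), all right down on the floor (4 to 6 mm) and at rest; lip balm and memory stick within 20 mm of where they were (horizontal distance between glue_stick and cup below 0.013 m and z of glue_stick in the frame of cup below 0.012 m and angle between glue_stick's own z axis and vertical below 0.2 rad and height (world z) of glue_stick above 0.005 m and x of eraser in the frame of eraser_bay between -0.013 and 0.013 m and y of eraser in the frame of eraser_bay between -0.013 and 0.013 m and z of eraser in the frame of eraser_bay below 0.01 m and angle between each of eraser, note_pad, paper_tape's own z axis and vertical below 0.15 rad and x of note_pad in the frame of pad_bay between -0.013 and 0.013 m and y of note_pad in the frame of pad_bay between -0.013 and 0.013 m and z of note_pad in the frame of pad_bay below 0.01 m and horizontal distance between paper_tape and spindle below 0.011 m and z of paper_tape in the frame of spindle below 0.01 m and linear speed of each of glue_stick, eraser, paper_tape, note_pad below 0.02 m/s and angular speed of each of glue_stick, eraser, paper_tape, note_pad below 0.3 rad/s and distance of each of lip_balm, memory_stick from where it was at the start of the episode below 0.02 m); the robot touches nothing.
It fails at once if the lip balm is moved or knocked over (distance of lip_balm from where it was at the start of the episode above 0.02 m or angle between lip_balm's own z axis and vertical above 0.5 rad).
It fails at once if the memory stick is moved (distance of memory_stick from where it was at the start of the episode above 0.02 m).
It also fails if it takes over 115 s, if anything falls off the work surface, if the arm or the gripper's body presses on something with over 40 N, if the wrist force passes 120 N, or if a joint passes its speed limit or range.

## Working session

There is one attempt and no reset: what is moved stays moved. The work goes in short steps, Python scripts to look and compute and a tool call to move; the robot and the scene stay as the last step left them, time stands still between calls to the robot, and variables do not carry over. Pictures are saved under pics/ and viewed, at most 14 in all, crops included, and the job is handed in when it is done.

Besides the shell and the picture viewer there is one more tool, called after "Emit:" by a JSON object that holds its "name" and its "arguments", one argument or row to a line. servo_tool: Moves the arm, as the interface text tells. Its arguments: {"type":"object","properties":{"translation":{"type":"array"},"turn":{"type":"array"},"grip":{"type":"number"},"grip_force":{"type":"number"}},"required":["translation","turn"]}

```bash
mkdir -p pics; ls; python3 - <<'E'
from plant import r, optics
import cv2, numpy as np
for n in ("top","side"):
    s=optics.snapshot(n); np.savez(f"{n}0.npz",**s)
    cv2.imwrite(f"pics/{n}0.png",cv2.resize(s["img"][:,:,::-1],(800,600)))
    print(n,s["mtx"].round(1).tolist(),s["R"].round(3).tolist(),s["t"].round(3).tolist())
print(r.get_state())
E
```

```text
pics
top [[386.1, 0.0, 255.9], [0.0, 386.1, 186.5], [0.0, 0.0, 1.0]] [[0.059, -0.998, 0.004], [-0.978, -0.059, -0.201], [0.201, 0.009, -0.98]] [-0.077, 0.482, 1.029]
side [[448.2, 0.0, 260.8], [0.0, 448.2, 190.5], [0.0, 0.0, 1.0]] [[0.997, 0.071, -0.019], [0.015, -0.448, -0.894], [-0.072, 0.891, -0.448]] [-0.467, -0.013, 1.268]
{'clock': 0.1, 'q': array([ 1.33981407,  0.68990535, -0.19453824,  1.56622497,  0.15734765,
        0.90250187, -0.21510285]), 'qd': array([ 0.00135314, -0.0018075 , -0.00081369, -0.00479114,  0.00092465,
       -0.00099799,  0.00029729]), 'joint_torque': array([-3.17601007e-03, -5.28504789e+01, -1.27152253e+00, -1.53838402e+01,
       -5.25559508e-02,  1.91431252e-03,  5.50938307e-05]), 'tool_pos': array([ 0.16337136, -0.60268932,  0.23799145]), 'eef_rot': array([ 9.91241150e-01,  1.32061761e-01, -1.79646838e-04, -8.01336245e-04]), 'contact_force': array([ 0.65750042, -0.07260849, -0.40551231]), 'moment': array([ 0.02074583, -0.03857431,  0.00613327]), 'finger_force': 0.0, 'opening': 1.0014099598130484}
```

View pics/top0.png

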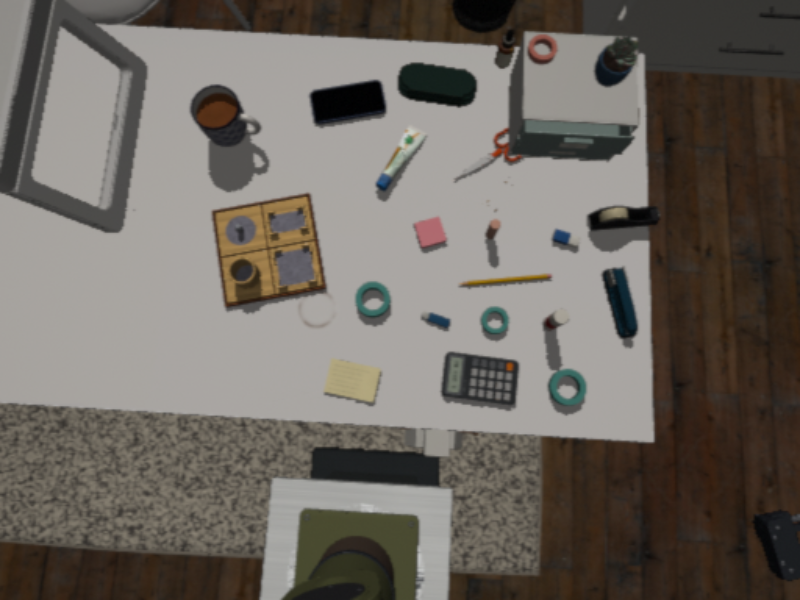

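View pics/side0.png

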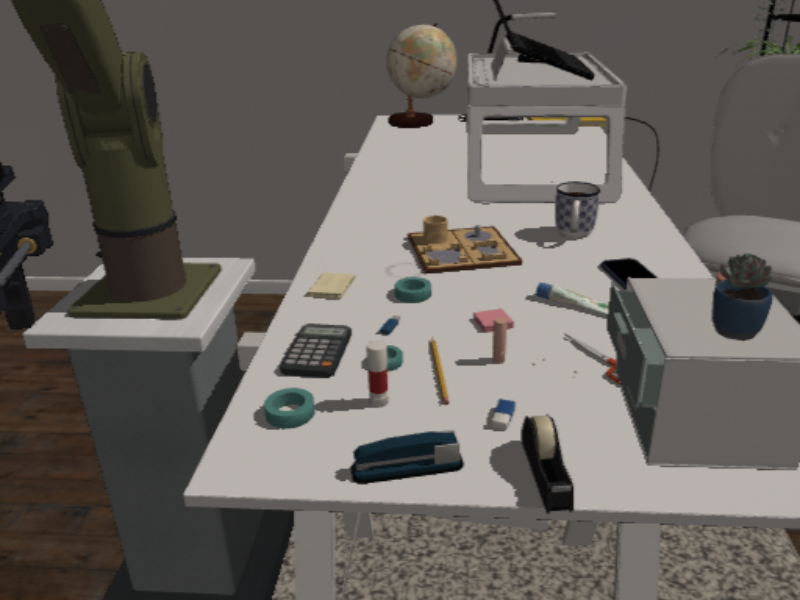

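The top view at 800x600 shows:
- **Teal rolls:** (373,300), (494,321) and (567,388). The smallest is at (494,321).
- **Eraser or memory stick:** the block with a white end at (565,239) is the eraser. The thinner dark one at (436,320) is the memory stick.
- **Glue stick or lip balm:** the white and red stick at (557,318) is the glue stick. The pink-beige one at (493,230) is the lip balm.
- **Pads:** the pink one is at (431,233). The yellow one at (352,381) is not wanted.
- **Tray:** cup (243,272), spindle (241,231), narrow bay (288,222), square bay (295,267).

Next I'll measure these positions.

```bash
cat > h.py <<'E'
import numpy as np, cv2
def load(n): return dict(np.load(n))
def ray(s,uv,z):
    "pixels -> world points on plane z"
    uv=np.atleast_2d(np.asarray(uv,float))
    d=np.c_[uv,np.ones(len(uv))]@np.linalg.inv(s["mtx"]).T@s["R"]
    c=-s["R"].T@s["t"]
    return c+d*((z-c[2])/d[:,2])[:,None]
def proj(s,X):
    p=(s["R"]@np.atleast_2d(X).T).T+s["t"]; p=p@s["mtx"].T; return p[:,:2]/p[:,2:]
def blobs(s,lo,hi,amin=15,roi=None):
    hsv=cv2.cvtColor(s["img"],cv2.COLOR_RGB2HSV); m=cv2.inRange(hsv,np.array(lo),np.array(hi))
    if roi: k=np.zeros_like(m); k[roi[1]:roi[3],roi[0]:roi[2]]=1; m=m*k
    cs,_=cv2.findContours(m,cv2.RETR_EXTERNAL,cv2.CHAIN_APPROX_NONE)
    return [c[:,0,:] for c in cs if cv2.contourArea(c)>=amin]
def rect(s,c,z):
    P=ray(s,c,z)[:,:2]*1000
    (x,y),(w,h),a=cv2.minAreaRect(P.astype(np.float32)); 
    return np.round([x,y,w,h,a],1)
E
python3 - <<'E'
from h import *
s=load("top0.npz")
def show(t,bs,z):
    for c in bs: print(t,c.mean(0).round(),rect(s,c,z))
R=(110,100,430,270)
show("teal",blobs(s,(78,90,50),(97,255,255),40,R),.015)
show("blue",blobs(s,(100,110,40),(118,255,255),10,R),.01)
show("pink",blobs(s,(165,70,80),(180,255,255),10,R),.011)
show("red",blobs(s,(0,90,60),(8,255,255),5,R),.03)
show("felt",blobs(s,(100,5,60),(150,80,160),60,(130,120,215,200)),.01)
show("tray",blobs(s,(0,60,20),(25,255,255),1000,(120,110,215,205)),.012)
im=s["img"][100:260,130:430]
cv2.imwrite("pics/crop0.png",cv2.resize(im[:,:,::-1],(800,427),interpolation=cv2.INTER_CUBIC))
E
```

```text
teal [363. 248.] [ 337.3 -356.7   58.    62.1    3.4]
teal [316. 205.] [ 449.5 -223.7   46.4   42.9    1.8]
teal [238. 191.] [475.3   2.9  61.5  57.6   3.6]
blue [404. 207.] [ 458.3 -475.2   11.5   15.    89. ]
blue [280. 205.] [ 444.9 -121.3   36.1   13.5   71.3]
blue [401. 197.] [ 485.1 -468.5   14.4   22.8   89. ]
blue [399. 185.] [ 521.9 -461.1   39.    15.1   13. ]
blue [359. 151.] [ 6.177e+02 -3.453e+02  2.150e+01  2.360e+01  2.000e-01]
blue [245. 116.] [707.1  -2.5  19.4  26.8  64.3]
pink [275. 148.] [611.6 -96.7  50.4  48.8  20.1]
red [328. 101.] [ 760.8 -247.     9.6   30.     3.5]
felt [188. 171.] [529.5 151.5  59.5  59.2  13. ]
felt [153. 147.] [594.4 260.8  50.2  49.5  66.6]
felt [184. 142.] [616.4 174.2  30.6  58.3  15.4]
tray [171. 160.] [560.4 204.7 191.  187.7  14.4]
```

View pics/crop0.png

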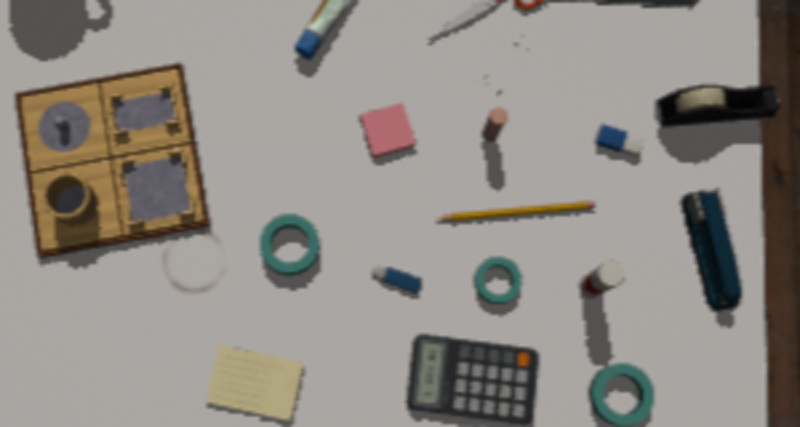

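The crop confirms my choices. The eraser at crop (617,140) is a thick blue sleeve with a white end, and the memory stick is at (398,279). The smallest teal roll is at (498,280), the pink pad at (387,130), the glue stick at (605,277) and the lip balm at (494,125).

```bash
cat >> h.py <<'E'
def zworld(s):
    v,u=np.indices(s["z_map"].shape); z=s["z_map"]
    P=np.stack([u*z,v*z,z],-1)@np.linalg.inv(s["mtx"]).T
    return (P-s["t"])@s["R"]
def hblobs(s,roi,lo,hi,amin=15):
    W=zworld(s); m=((W[...,2]>lo)&(W[...,2]<hi)&(s["z_map"]>0)).astype(np.uint8)
    k=np.zeros_like(m); k[roi[1]:roi[3],roi[0]:roi[2]]=1; m*=k
    cs,_=cv2.findContours(m,cv2.RETR_EXTERNAL,cv2.CHAIN_APPROX_NONE)
    return [c[:,0,:] for c in cs if cv2.contourArea(c)>=amin],W
def plan(tx,ty,tz,yaw):
    "tool-frame move: turn first about tool z, then translate"
    from plant import r
    from scipy.spatial.transform import Rotation as Ro
    st=r.get_state(); R0=Ro.from_quat(st["eef_rot"]); x=R0.as_matrix()[:,0]
    y0=np.arctan2(x[1],x[0]); Rt=Ro.from_euler("z",np.radians(yaw))*Ro.from_euler("x",np.pi)
    turn=(R0.inv()*Rt).as_rotvec()
    d=Rt.inv().apply(np.array([tx,ty,tz])-st["tool_pos"])
    print("yaw now",np.degrees(y0).round(1),"pos",st["tool_pos"].round(4),"turn",turn.round(3),"then d",d.round(4),"clock",st["clock"])
E
python3 - <<'E'
from h import *
s=load("top0.npz")
for t,roi,lo,hi,z in [("glue",(335,180,375,225),.075,.1,.09),("balm",(300,130,330,165),.055,.08,.068),("eraser",(345,140,378,165),.006,.03,.013),("tray cup",(130,120,215,205),.04,.07,.054),("spindle",(130,120,215,205),.02,.04,.034)]:
    bs,W=hblobs(s,roi,lo,hi,4)
    for c in bs: print(t,c.mean(0).round(1),rect(s,c,z), (W[c[:,1],c[:,0]].mean(0)*1000).round(1))
g=load("side0.npz")
for t,c0,a in [("teal",(78,90,50),(97,255,255)),("pink",(160,70,80),(180,255,255)),("blue",(100,110,40),(118,255,255))]:
    z={"teal":.015,"pink":.011,"blue":.013}[t]
    for c in blobs(g,c0,a,20,(150,120,360,290)): print("side",t,c.mean(0).round(),rect(g,c,z))
plan(.612,-.097,.12,110)
E
```

```text
glue [357.8 202.4] [ 450.4 -322.4   24.3   27.1    3.4] [ 451.2 -322.9   86.4]
balm [315.8 143.7] [ 615.1 -209.3   20.8   16.9    1.7] [ 615.6 -209.2   64.8]
eraser [361. 152.] [ 614.7 -351.2   49.8   24.5   74. ] [ 615.7 -350.8   11.9]
tray cup [154.3 173.3] [505.6 237.9  51.7  46.9  49.3] [506.3 239.   49.9]
spindle [161.3 178.4] [497.  222.4  18.3  44.7  61.5] [497.4 223.1  29.2]
spindle [151.7 171.3] [514.6 250.8  19.1  40.1  56.8] [516.2 252.5  30. ]
spindle [152.  145.5] [591.7 259.3  14.9  10.2  48.7] [593.8 261.3  27.3]
spindle [194.2 143.1] [606.7 137.8  11.2  23.7  72.8] [610.  140.3  22.6]
spindle [171.4 136.9] [619.4 204.1  15.1  11.6   5.8] [625.  209.2  21.7]
side teal [186. 262.] [ 340.7 -366.1   60.    84.    15.6]
side teal [252. 229.] [ 467.1 -236.8   16.1   60.7    5.4]
side teal [264. 186.] [479.6  -8.6  56.8  87.7   4.8]
side pink [316. 204.] [ 614.4 -107.2   51.1   62.6   18.7]
side blue [237. 287.] [ 455.7 -441.4   26.6   11.6    2.7]
side blue [259. 282.] [ 494.9 -425.    43.6   18.3   16.6]
side blue [286. 280.] [ 547.5 -416.1   17.1   18.3    1.6]
side blue [323. 260.] [ 621.2 -348.5   27.4   21.3   71.8]
side blue [249. 209.] [ 449.6 -139.1   44.1   15.9   69.3]
side blue [348. 186.] [ 7.038e+02 -4.000e-01  5.280e+01  2.010e+01  7.700e+01]
yaw now 15.2 pos [ 0.1634 -0.6027  0.238 ] turn [-1.000e-03 -1.000e-03 -1.655e+00] then d [0.3218 0.5945 0.118 ] clock 0.1
```

Emit:
{"name": "servo_tool", "arguments": {
  "translation": [
    [0,0,0],
    [0,0,0],
    [0,0,0],
    [0,0,0],
    [0,0,0],
    [0,0,0]
  ],
  "turn": [
    [0,0,-0.171],
    [0,0,-0.171],
    [0,0,-0.171],
    [0,0,-0.171],
    [0,0,-0.171],
    [0,0,-0.171]
  ],
  "grip": 0.6
}}

```text
clock: 0.85
tool_pos: [0.1633, -0.6029, 0.2383]
eef_rot: [0.797, 0.604, 0.0, -0.001]
contact_force: [0.5, 0.7, 0.0]
opening: 0.6
finger_force: 0.0
```

Emit:
{"name": "servo_tool", "arguments": {
  "translation": [
    [0.036,0.036,0.01],
    [0.036,0.036,0.01],
    [0.036,0.036,0.01],
    [0.036,0.036,0.01],
    [0.036,0.036,0.01],
    [0.036,0.036,0.01],
    [0.036,0.036,0.01],
    [0.036,0.036,0.01],
    [0.036,0.036,0.01],
    [0.036,0.036,0.01]
  ],
  "turn": [
    [0,0,0],
    [0,0,0],
    [0,0,0],
    [0,0,0],
    [0,0,0],
    [0,0,0],
    [0,0,0],
    [0,0,0],
    [0,0,0],
    [0,0,0]
  ]
}}

```text
clock: 2.1
tool_pos: [0.61, -0.3558, 0.1378]
eef_rot: [0.799, 0.602, -0.0, -0.0]
contact_force: [-0.2, -0.6, 0.5]
opening: 0.6
finger_force: 0.0
```

```bash
cat >> h.py <<'E'
def wrist(name):
    from plant import optics
    s=optics.snapshot("wrist"); np.savez(name+".npz",**s)
    cv2.imwrite(f"pics/{name}.png",s["img"][:,:,::-1]); return s
E
python3 - <<'E'
from h import *
plan(.615,-.351,.003,74)
s=wrist("w1")
c=proj(s,[.6147,-.3512,.013])[0]; print("eraser expected at",c)
hsv=cv2.cvtColor(s["img"],cv2.COLOR_RGB2HSV)
for lo,hi,z in [((100,110,40),(118,255,255),.013)]:
    for c in blobs(s,lo,hi,80): print(c.mean(0).round(),rect(s,c,z))
bs,W=hblobs(s,(0,0,512,384),.007,.03,200)
for c in bs: print("h",c.mean(0).round(),rect(s,c,.013))
E
```

```text
yaw now 74.0 pos [ 0.61   -0.3558  0.1378] turn [-0.001  0.    -0.001] then d [0.006  0.0035 0.1348] clock 2.1
eraser expected at [259.96283211 178.11492968]
[267. 166.] [ 624.  -342.7   24.2   16.4   77.8]
h [225. 276.] [ 553.4 -441.6   30.9   39.3   41.9]
h [ 14. 256.] [ 358.5 -364.8   70.3   31.8   67.3]
h [ 90. 197.] [ 457.3 -326.2   25.    27.3    7.6]
h [264. 178.] [ 618.6 -352.9   49.6   21.2   74.1]
h [34. 88.] [ 453.8 -224.7   49.    53.9   74. ]
h [445. 100.] [ 784.9 -348.    22.8  202.6    3.2]
h [102.  34.] [ 527.8 -205.     5.7   57.4    8.4]
```

View pics/w1.png

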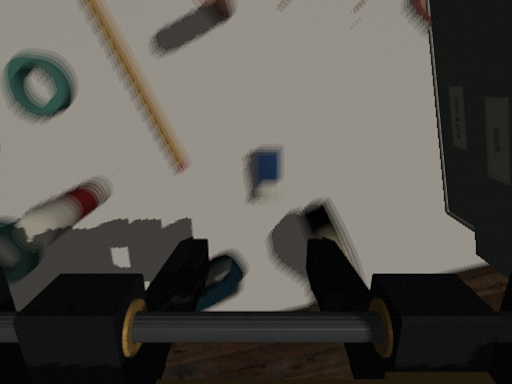

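The wrist view is blurred but has the eraser centred at (264,178), with its long axis along the tool's x as planned. The cabinet starts at about column 431, clear of the gripper. Descending.

Emit:
{"name": "servo_tool", "arguments": {
  "translation": [
    [0.0058,0.0056,0.02],
    [0,0,0.03],
    [0,0,0.03],
    [0,0,0.03],
    [0,0,0.02],
    [0,0,0.0045],
    [0,0,0]
  ],
  "turn": [
    [0,0,0],
    [0,0,0],
    [0,0,0],
    [0,0,0],
    [0,0,0],
    [0,0,0],
    [0,0,0]
  ]
}}

```text
clock: 3.02
tool_pos: [0.6161, -0.3531, 0.0045]
eef_rot: [0.799, 0.601, 0.0, 0.0]
contact_force: [0.7, 0.1, 0.1]
opening: 0.606
finger_force: 0.0
```

Emit:
{"name": "servo_tool", "arguments": {
  "translation": [
    [0,0,0],
    [0,0,0],
    [0,0,0],
    [0,0,0],
    [0,0,-0.01],
    [0,0,-0.02],
    [0,0,-0.03],
    [0,0,-0.03],
    [0,0,-0.03]
  ],
  "turn": [
    [0,0,0],
    [0,0,0],
    [0,0,0],
    [0,0,0],
    [0,0,0],
    [0,0,0],
    [0,0,0],
    [0,0,0],
    [0,0,0]
  ],
  "grip": 0,
  "grip_force": 15
}}

```text
clock: 4.15
tool_pos: [0.6164, -0.3528, 0.1269]
eef_rot: [0.799, 0.602, 0.0, 0.001]
contact_force: [0.2, -0.1, -0.1]
opening: 0.247
finger_force: 15.0
```

```bash
python3 - <<'E'
from h import *
plan(.616,.173,.12,104.4)
E
```

```text
yaw now 74.0 pos [ 0.6164 -0.3528  0.1269] turn [ 0.002  0.001 -0.531] then d [0.5094 0.1304 0.0069] clock 4.15
```

Emit:
{"name": "servo_tool", "arguments": {
  "translation": [
    [0,0,0],
    [0,0,0],
    [0,0,0]
  ],
  "turn": [
    [0,0,-0.177],
    [0,0,-0.177],
    [0,0,-0.177]
  ]
}}

```text
clock: 4.53
tool_pos: [0.6164, -0.353, 0.1261]
eef_rot: [0.611, 0.792, -0.0, 0.001]
contact_force: [-0.5, 0.5, -0.2]
opening: 0.247
finger_force: 15.0
```

Emit:
{"name": "servo_tool", "arguments": {
  "translation": [
    [0.05,0.013,0],
    [0.05,0.013,0],
    [0.05,0.013,0],
    [0.05,0.013,0],
    [0.05,0.013,0],
    [0.05,0.013,0],
    [0.05,0.013,0],
    [0.05,0.013,0],
    [0.05,0.013,0],
    [0.05,0.013,0]
  ],
  "turn": [
    [0,0,0],
    [0,0,0],
    [0,0,0],
    [0,0,0],
    [0,0,0],
    [0,0,0],
    [0,0,0],
    [0,0,0],
    [0,0,0],
    [0,0,0]
  ]
}}

```text
clock: 5.78
tool_pos: [0.6183, 0.1657, 0.1259]
eef_rot: [0.613, 0.79, 0.001, 0.001]
contact_force: [1.1, 0.2, -0.4]
opening: 0.245
finger_force: 15.0
```

Emit:
{"name": "servo_tool", "arguments": {
  "translation": [
    [0,0,0],
    [0,0,0]
  ],
  "turn": [
    [0,0,0],
    [0,0,0]
  ]
}}

```text
clock: 6.02
tool_pos: [0.6181, 0.1632, 0.1251]
eef_rot: [0.613, 0.79, -0.0, 0.001]
contact_force: [0.1, -0.6, 0.3]
opening: 0.242
finger_force: 15.0
```

```bash
python3 - <<'E'
from h import *
plan(.616,.173,.0145,104.4)
s=wrist("w2")
for c in blobs(s,(100,5,60),(150,80,160),400): print("felt",c.mean(0).round(),rect(s,c,.01))
for c in blobs(s,(0,60,20),(25,255,255),4000): print("tray",c.mean(0).round(),rect(s,c,.012))
for n,X in dict(eb=[.616,.173,.01],sp=[.594,.261,.01],cup=[.505,.238,.01],pb=[.527,.15,.01]).items(): print(n,proj(s,X))
E
```

```text
yaw now 104.4 pos [0.6181 0.1632 0.1251] turn [ 0.001  0.001 -0.   ] then d [0.01   0.0004 0.1106] clock 6.025
felt [259. 175.] [618.1 173.   35.2  61.3  14.5]
felt [259.  65.] [595.6 260.2  56.   55.3  14.5]
tray [214. 116.] [564.2 204.1 187.6 182.8  14.4]
eb [[257.01586816 176.12500176]]
sp [[257.85828101  64.7991171 ]]
cup [[140.71541621  64.84761827]]
pb [[152.6540363  176.19668848]]
```

View pics/w2.png

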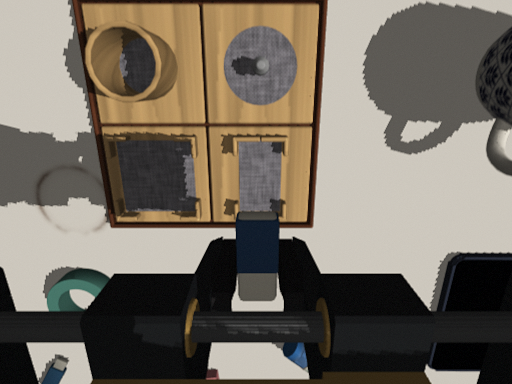

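```bash
python3 - <<'E'
from h import *
s=load("w2.npz")
print(ray(s,[[258,215],[258,300]],.1335).mean(0))
plan(.617,.173,.0155,104.4)
E
```

```text
[0.61873322 0.16420175 0.1335    ]
yaw now 104.3 pos [0.6183 0.162  0.1249] turn [ 0.     0.002 -0.002] then d [0.0109 0.0015 0.1094] clock 6.075
```

Emit:
{"name": "servo_tool", "arguments": {
  "translation": [
    [0.0094,0.0013,0.01],
    [0,0,0.03],
    [0,0,0.03],
    [0,0,0.02],
    [0,0,0.01],
    [0,0,0.006],
    [0,0,0.003],
    [0,0,0]
  ],
  "turn": [
    [0,0,0],
    [0,0,0],
    [0,0,0],
    [0,0,0],
    [0,0,0],
    [0,0,0],
    [0,0,0],
    [0,0,0]
  ]
}}

```text
clock: 7.08
tool_pos: [0.617, 0.1735, 0.0156]
eef_rot: [0.613, 0.79, 0.0, 0.0]
contact_force: [-0.1, 0.4, -0.5]
opening: 0.246
finger_force: 15.0
```

Emit:
{"name": "servo_tool", "arguments": {
  "translation": [
    [0,0,0.0008],
    [0,0,0],
    [0,0,0],
    [0,0,-0.01],
    [0,0,-0.03],
    [0,0,-0.03],
    [0,0,-0.03],
    [0,0,0]
  ],
  "turn": [
    [0,0,0],
    [0,0,0],
    [0,0,0],
    [0,0,0],
    [0,0,0],
    [0,0,0],
    [0,0,0],
    [0,0,-0.098]
  ],
  "grip": 0.5
}}

```text
clock: 8.07
tool_pos: [0.6186, 0.1743, 0.118]
eef_rot: [0.573, 0.82, 0.002, 0.002]
contact_force: [-0.7, -0.0, -0.3]
opening: 0.502
finger_force: 0.0
```

Emit:
{"name": "servo_tool", "arguments": {
  "translation": [
    [-0.042,-0.016,0],
    [-0.042,-0.016,0],
    [-0.042,-0.016,0],
    [-0.042,-0.016,0],
    [-0.042,-0.016,0],
    [-0.042,-0.016,0],
    [0,0,0],
    [0,0,0]
  ],
  "turn": [
    [0,0,0],
    [0,0,0],
    [0,0,0],
    [0,0,0],
    [0,0,0],
    [0,0,0],
    [0,0,0],
    [0,0,0]
  ],
  "grip": 0.85
}}

```text
clock: 9.07
tool_pos: [0.6129, -0.0952, 0.1151]
eef_rot: [0.573, 0.819, 0.001, 0.0]
contact_force: [0.3, 0.3, 0.2]
opening: 0.852
finger_force: 0.0
```

```bash
python3 - <<'E'
from h import *
from plant import optics
plan(.612,-.0975,.003,110)
s=wrist("w3")
for c in blobs(s,(165,70,80),(180,255,255),400): print(c.mean(0).round(),rect(s,c,.011))
t=optics.snapshot("top"); np.savez("top1.npz",**t)
bs,W=hblobs(t,(175,125,205,160),.0,.1,15)
for c in blobs(t,(95,90,40),(120,255,255),10,(170,120,210,165)): print("blue",rect(t,c,.023))
im=t["img"][115:215,125:225]
cv2.imwrite("pics/tray1.png",cv2.resize(im[:,:,::-1],(500,500),interpolation=cv2.INTER_CUBIC))
E
```

```text
yaw now 110.0 pos [ 0.6129 -0.0952  0.1151] turn [ 0.001 -0.001  0.   ] then d [-0.0018 -0.0016  0.1121] clock 9.075
blue [612.1 181.3  24.4  27.4  16.5]
```

View pics/tray1.png

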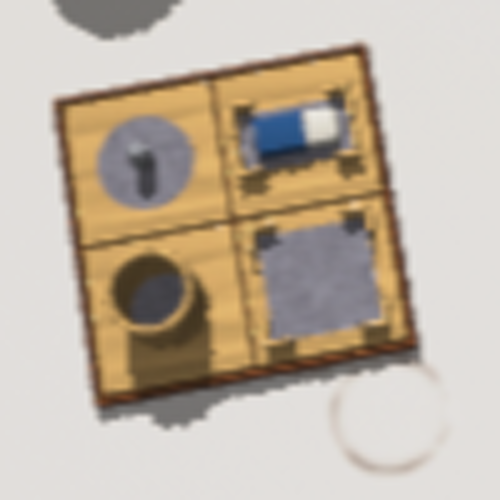

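The eraser lies flat in its bay, at about (295,130) in the crop. Next is the pad.

Emit:
{"name": "servo_tool", "arguments": {
  "translation": [
    [-0.001,-0.0015,0.01],
    [0,0,0.03],
    [0,0,0.03],
    [0,0,0.025],
    [0,0,0.013],
    [0,0,0.004],
    [0,0,0]
  ],
  "turn": [
    [0,0,0],
    [0,0,0],
    [0,0,0],
    [0,0,0],
    [0,0,0],
    [0,0,0],
    [0,0,0]
  ]
}}

```text
clock: 10.05
tool_pos: [0.612, -0.0975, 0.0028]
eef_rot: [0.573, 0.819, 0.0, 0.0]
contact_force: [-0.5, -0.4, 1.2]
opening: 0.845
finger_force: 0.0
```

Emit:
{"name": "servo_tool", "arguments": {
  "translation": [
    [0,0,0],
    [0,0,0],
    [0,0,0],
    [0,0,0],
    [0,0,-0.01],
    [0,0,-0.02],
    [0,0,-0.03],
    [0,0,-0.03],
    [0,0,-0.01],
    [0,0,0]
  ],
  "turn": [
    [0,0,0],
    [0,0,0],
    [0,0,0],
    [0,0,0],
    [0,0,0],
    [0,0,0],
    [0,0,0],
    [0,0,0],
    [0,0,0],
    [0,0,0.098]
  ],
  "grip": 0,
  "grip_force": 15
}}

```text
clock: 11.3
tool_pos: [0.612, -0.0979, 0.1036]
eef_rot: [0.614, 0.789, 0.001, 0.001]
contact_force: [-0.3, 0.0, -1.2]
opening: 0.563
finger_force: 15.0
```

```bash
python3 - <<'E'
from h import *
plan(.5285,.150,.015,104.4)
s=wrist("w4")
E
```

```text
yaw now 104.2 pos [ 0.612  -0.0979  0.1036] turn [ 0.002  0.    -0.003] then d [ 0.2609 -0.0192  0.0886] clock 11.3
```

View pics/w4.png

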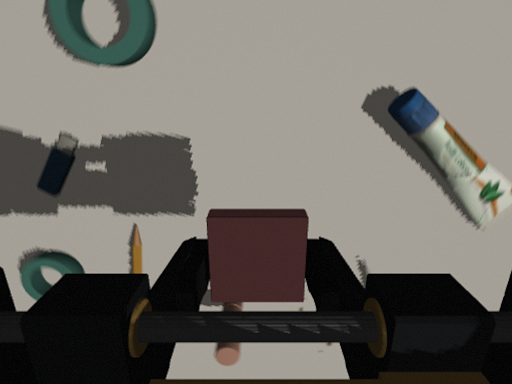

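The pad is held square between the fingers at about (257,255), and the lip balm is untouched.

```bash
python3 - <<'E'
from h import *
s=load("w4.npz")
print(ray(s,[[257,217],[257,300]],.1118).mean(0))
plan(.5295,.1505,.013,104.4)
E
```

```text
[ 0.61225441 -0.09772756  0.1118    ]
yaw now 104.0 pos [ 0.6116 -0.0978  0.1031] turn [ 0.001  0.    -0.006] then d [ 0.2609 -0.0178  0.0901] clock 11.35
```

Emit:
{"name": "servo_tool", "arguments": {
  "translation": [
    [0.044,-0.003,0],
    [0.044,-0.003,0],
    [0.044,-0.003,0],
    [0.044,-0.003,0],
    [0.044,-0.003,0],
    [0.04,-0.003,0],
    [0,0,0],
    [0,0,0]
  ],
  "turn": [
    [0,0,0],
    [0,0,0],
    [0,0,0],
    [0,0,0],
    [0,0,0],
    [0,0,0],
    [0,0,0],
    [0,0,0]
  ]
}}

```text
clock: 12.35
tool_pos: [0.5296, 0.1486, 0.1021]
eef_rot: [0.613, 0.79, -0.001, 0.0]
contact_force: [0.1, -0.6, 0.3]
opening: 0.564
finger_force: 15.0
```

```bash
python3 - <<'E'
from h import *
plan(.5295,.1505,.013,104.4)
E
```

```text
yaw now 104.4 pos [0.5296 0.1486 0.1021] turn [-0.001  0.001  0.   ] then d [0.0018 0.0004 0.0891] clock 12.35
```

Emit:
{"name": "servo_tool", "arguments": {
  "translation": [
    [0.0015,0.0005,0.02],
    [0,0,0.025],
    [0,0,0.02],
    [0,0,0.012],
    [0,0,0.007],
    [0,0,0.004],
    [0,0,0.001],
    [0,0,0]
  ],
  "turn": [
    [0,0,0],
    [0,0,0],
    [0,0,0],
    [0,0,0],
    [0,0,0],
    [0,0,0],
    [0,0,0],
    [0,0,0]
  ]
}}

```text
clock: 13.35
tool_pos: [0.5299, 0.1513, 0.0137]
eef_rot: [0.613, 0.79, 0.0, 0.0]
contact_force: [0.4, -0.6, 0.4]
opening: 0.564
finger_force: 15.0
```

Emit:
{"name": "servo_tool", "arguments": {
  "translation": [
    [0,0,0],
    [0,0,0],
    [0,0,-0.01],
    [0,0,-0.03],
    [0,0,-0.03],
    [0,0,-0.02]
  ],
  "turn": [
    [0,0,0],
    [0,0,0],
    [0,0,0],
    [0,0,0],
    [0,0,0],
    [0,0,0]
  ],
  "grip": 0.74
}}

```text
clock: 14.1
tool_pos: [0.5301, 0.1513, 0.1054]
eef_rot: [0.613, 0.79, 0.001, 0.0]
contact_force: [1.1, -0.0, -0.2]
opening: 0.741
finger_force: 0.0
```

Emit:
{"name": "servo_tool", "arguments": {
  "translation": [
    [-0.043,-0.0212,0],
    [-0.043,-0.0212,0],
    [-0.043,-0.0212,0],
    [-0.043,-0.0212,0],
    [-0.043,-0.0212,0],
    [-0.043,-0.0212,0],
    [-0.043,-0.0212,0],
    [-0.043,-0.0212,0],
    [0,0,0],
    [0,0,0]
  ],
  "turn": [
    [0,0,0],
    [0,0,0],
    [0,0,0],
    [0,0,0],
    [0,0,0],
    [0,0,0],
    [0,0,0],
    [0,0,0],
    [0,0,0],
    [0,0,0]
  ]
}}

```text
clock: 15.35
tool_pos: [0.4512, -0.2236, 0.1039]
eef_rot: [0.613, 0.79, 0.0, 0.0]
contact_force: [0.5, 0.1, -0.5]
opening: 0.739
finger_force: 0.0
```

```bash
python3 - <<'E'
from h import *
from plant import optics
plan(.451,-.224,.004,104.4)
s=wrist("w5")
for c in blobs(s,(75,80,20),(100,255,255),300): print(c.mean(0).round(),rect(s,c,.015))
t=optics.snapshot("top"); np.savez("top2.npz",**t)
for c in blobs(t,(165,70,60),(180,255,255),10,(120,100,350,215)): print("pink",c.mean(0).round(),rect(t,c,.021))
cv2.imwrite("pics/c2.png",np.hstack([cv2.resize(t["img"][115:215,125:225,::-1],(384,384)),cv2.resize(s["img"][:,:,::-1],(416,384))]))
E
```

```text
yaw now 104.4 pos [ 0.4512 -0.2236  0.1039] turn [ 0.001 -0.    -0.   ] then d [-0.0003 -0.0003  0.0999] clock 15.35
[112. 274.] [ 343.8 -326.4   25.1   44.9   70.1]
[258. 195.] [ 451.7 -222.1   48.    50.6   14.5]
pink [188. 170.] [528.  150.6  52.9  51.3  15.2]
```

View pics/c2.png

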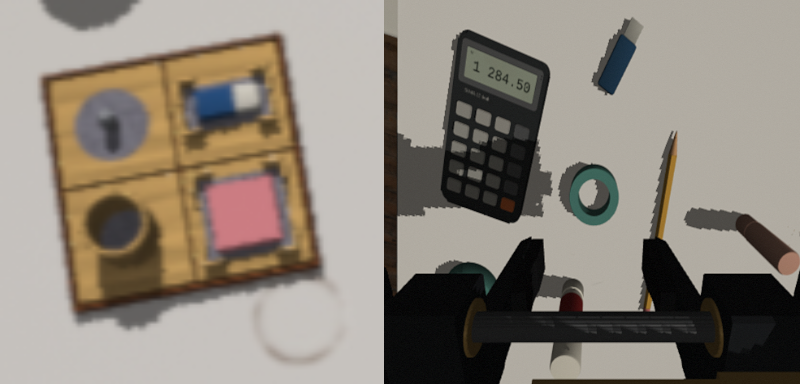

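The pad sits in the square bay at (243,213) on the left. The smallest roll is under the tool at (594,195) on the right, clear of the calculator and pencil. Descending on it.

Emit:
{"name": "servo_tool", "arguments": {
  "translation": [
    [0.0015,0.0005,0.02],
    [0,0,0.03],
    [0,0,0.025],
    [0,0,0.017],
    [0,0,0.006],
    [0,0,0.002],
    [0,0,0]
  ],
  "turn": [
    [0,0,0],
    [0,0,0],
    [0,0,0],
    [0,0,0],
    [0,0,0],
    [0,0,0],
    [0,0,0]
  ]
}}

```text
clock: 16.32
tool_pos: [0.4514, -0.2224, 0.0039]
eef_rot: [0.613, 0.79, 0.0, 0.0]
contact_force: [-0.1, -0.0, -0.1]
opening: 0.738
finger_force: 0.0
```

Emit:
{"name": "servo_tool", "arguments": {
  "translation": [
    [0,0,0],
    [0,0,0],
    [0,0,0],
    [0,0,0],
    [0,0,-0.01],
    [0,0,-0.02],
    [0,0,-0.03],
    [0,0,-0.03],
    [0,0,-0.01],
    [0,0,0]
  ],
  "turn": [
    [0,0,0],
    [0,0,0],
    [0,0,0],
    [0,0,0],
    [0,0,0],
    [0,0,0],
    [0,0,0],
    [0,0,0],
    [0,0,0],
    [0,0,0]
  ],
  "grip": 0,
  "grip_force": 12
}}

```text
clock: 17.58
tool_pos: [0.451, -0.2228, 0.1037]
eef_rot: [0.613, 0.79, 0.0, 0.0]
contact_force: [-0.2, -0.4, -0.8]
opening: 0.556
finger_force: 12.0
```

```bash
python3 - <<'E'
from h import *
plan(.5935,.2595,.04,104.4)
s=wrist("w6"); print(proj(s,[.451,-.2225,.12]))
for c in blobs(s,(75,60,15),(100,255,255),300): print(c.mean(0).round(),np.ptp(c,0),rect(s,c,.117))
E
```

```text
yaw now 104.4 pos [ 0.451  -0.2228  0.1037] turn [ 0.001  0.001 -0.001] then d [0.4317 0.258  0.0637] clock 17.575
[[256.50895012 269.21505767]]
[106. 270.] [49  9] [ 378.3 -242.8   24.5    5.2   14.4]
[257. 260.] [98 94] [ 449.8 -220.5   48.6   52.6   34.8]
```

Emit:
{"name": "servo_tool", "arguments": {
  "translation": [
    [0.0432,0.0259,0],
    [0.0432,0.0259,0],
    [0.0432,0.0259,0],
    [0.0432,0.0259,0],
    [0.0432,0.0259,0],
    [0.0432,0.0259,0],
    [0.0432,0.0259,0],
    [0.0432,0.0259,0],
    [0.0432,0.0259,0],
    [0.0432,0.0259,0]
  ],
  "turn": [
    [0,0,0],
    [0,0,0],
    [0,0,0],
    [0,0,0],
    [0,0,0],
    [0,0,0],
    [0,0,0],
    [0,0,0],
    [0,0,0],
    [0,0,0]
  ]
}}

```text
clock: 18.88
tool_pos: [0.5941, 0.2614, 0.1015]
eef_rot: [0.613, 0.79, -0.001, -0.0]
contact_force: [0.5, 1.0, -0.7]
opening: 0.553
finger_force: 12.0
```

Emit:
{"name": "servo_tool", "arguments": {
  "translation": [
    [0,0,0.015],
    [0,0,0.015],
    [0,0,0],
    [0,0,0]
  ],
  "turn": [
    [0,0,0],
    [0,0,0],
    [0,0,0],
    [0,0,0]
  ]
}}

```text
clock: 19.38
tool_pos: [0.5946, 0.2587, 0.0731]
eef_rot: [0.614, 0.79, -0.001, 0.0]
contact_force: [0.7, 0.6, -0.9]
opening: 0.555
finger_force: 12.0
```

```bash
python3 - <<'E'
from h import *
plan(.594,.26,.014,104.4)
s=wrist("w7")
from plant import optics
t=optics.snapshot("side"); np.savez("side2.npz",**t)
p=proj(t,[.594,.26,.04])[0].astype(int); print(p)
im=t["img"][p[1]-50:p[1]+40,p[0]-60:p[0]+60]
cv2.imwrite("pics/c3.png",np.hstack([cv2.resize(im[:,:,::-1],(400,300)),cv2.resize(s["img"][:,:,::-1],(400,300))]))
E
```

```text
yaw now 104.3 pos [0.5946 0.2587 0.0731] turn [-0.001  0.001 -0.002] then d [ 0.0014 -0.0003  0.0591] clock 19.375
[305 141]
```

View pics/c3.png

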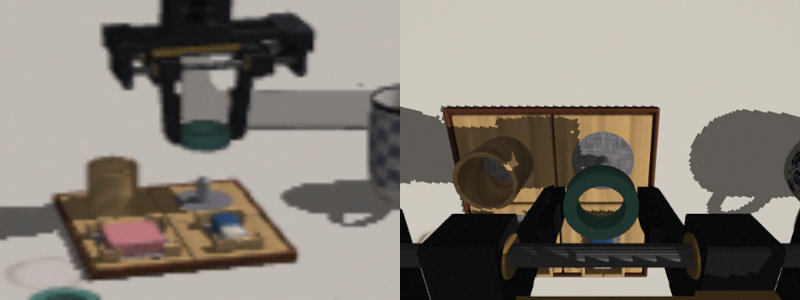

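Side view: the roll hangs level at (205,133), above the pin at (203,190). The mug is well clear. Lowering.

Emit:
{"name": "servo_tool", "arguments": {
  "translation": [
    [0.0007,-0.0003,0.02],
    [0,0,0.015],
    [0,0,0.01],
    [0,0,0.007],
    [0,0,0.005],
    [0,0,0.0015],
    [0,0,0],
    [0,0,0]
  ],
  "turn": [
    [0,0,0],
    [0,0,0],
    [0,0,0],
    [0,0,0],
    [0,0,0],
    [0,0,0],
    [0,0,0],
    [0,0,0]
  ]
}}

```text
clock: 20.48
tool_pos: [0.5943, 0.2609, 0.0153]
eef_rot: [0.613, 0.79, 0.0, 0.0]
contact_force: [0.6, -1.0, -1.0]
opening: 0.556
finger_force: 12.0
```

Emit:
{"name": "servo_tool", "arguments": {
  "translation": [
    [0,0,0],
    [0,0,0],
    [0,0,-0.01],
    [0,0,-0.03],
    [0,0,-0.04],
    [0,0,-0.045]
  ],
  "turn": [
    [0,0,0],
    [0,0,0],
    [0,0,0],
    [0,0,0],
    [0,0,0],
    [0,0,0]
  ],
  "grip": 0.74
}}

```text
clock: 21.22
tool_pos: [0.5938, 0.2607, 0.1414]
eef_rot: [0.613, 0.79, -0.0, -0.0]
contact_force: [0.4, 0.6, -0.3]
opening: 0.743
finger_force: 0.0
```

Emit:
{"name": "servo_tool", "arguments": {
  "translation": [
    [-0.0441,-0.0237,0],
    [-0.0441,-0.0237,0],
    [-0.0441,-0.0237,0],
    [-0.0441,-0.0237,0],
    [-0.0441,-0.0237,0],
    [-0.0441,-0.0237,0],
    [-0.0441,-0.0237,0],
    [-0.0441,-0.0237,0],
    [-0.0441,-0.0237,0],
    [-0.0441,-0.0237,0]
  ],
  "turn": [
    [0,0,0],
    [0,0,0],
    [0,0,0],
    [0,0,0],
    [0,0,0],
    [0,0,0],
    [0,0,0],
    [0,0,0],
    [0,0,0],
    [0,0,0]
  ]
}}

```text
clock: 22.48
tool_pos: [0.4739, -0.2269, 0.1407]
eef_rot: [0.613, 0.79, 0.0, 0.001]
contact_force: [0.4, -0.9, -1.0]
opening: 0.735
finger_force: 0.0
```

Emit:
{"name": "servo_tool", "arguments": {
  "translation": [
    [-0.0441,-0.0237,0],
    [-0.0441,-0.0237,0],
    [0,0,0],
    [0,0,0]
  ],
  "turn": [
    [0,0,0],
    [0,0,0],
    [0,0,0],
    [0,0,0]
  ]
}}

```text
clock: 22.98
tool_pos: [0.4505, -0.3218, 0.1405]
eef_rot: [0.613, 0.79, 0.0, 0.0]
contact_force: [0.1, 0.3, 0.3]
opening: 0.744
finger_force: 0.0
```

```bash
python3 - <<'E'
from h import *
from plant import optics
plan(.4505,-.3225,.054,104.4)
s=wrist("w8")
t=optics.snapshot("top"); np.savez("top3.npz",**t)
bs,W=hblobs(s,(0,0,512,384),.075,.1,100)
for c in bs: print(c.mean(0).round(),rect(s,c,.09))
cv2.imwrite("pics/c4.png",np.hstack([cv2.resize(t["img"][115:215,125:225,::-1],(384,384)),cv2.resize(s["img"][:,:,::-1],(416,384))]))
E
```

```text
yaw now 104.4 pos [ 0.4505 -0.3218  0.1405] turn [ 0.001 -0.    -0.   ] then d [-0.0007 -0.0001  0.0865] clock 22.975
[259. 216.] [ 452.4 -322.2   25.2   29.4   14.4]
```

View pics/c4.png

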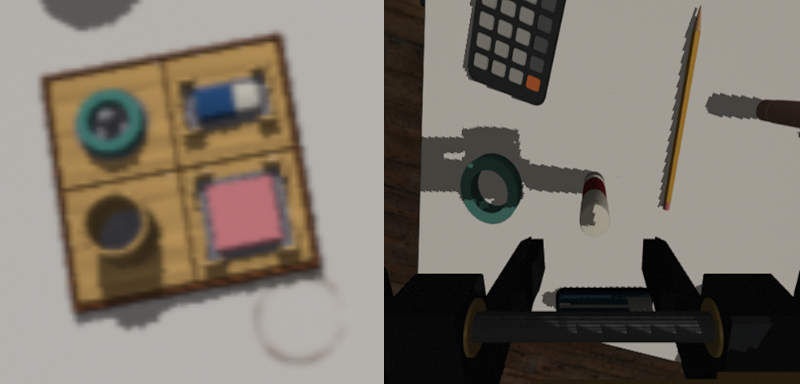

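The roll is over the pin at (110,123) on the left, and the glue stick is centred under the tool at (595,205) on the right. Grasping it.

Emit:
{"name": "servo_tool", "arguments": {
  "translation": [
    [0,0.001,0.01],
    [0,0,0.02],
    [0,0,0.02],
    [0,0,0.02],
    [0,0,0.0135],
    [0,0,0.003],
    [0,0,0]
  ],
  "turn": [
    [0,0,0],
    [0,0,0],
    [0,0,0],
    [0,0,0],
    [0,0,0],
    [0,0,0],
    [0,0,0]
  ]
}}

```text
clock: 23.95
tool_pos: [0.4513, -0.322, 0.0536]
eef_rot: [0.613, 0.79, 0.0, 0.0]
contact_force: [-0.1, 0.7, -0.6]
opening: 0.74
finger_force: 0.0
```

Emit:
{"name": "servo_tool", "arguments": {
  "translation": [
    [0,0,0],
    [0,0,0],
    [0,0,0],
    [0,0,0],
    [0,0,-0.01],
    [0,0,-0.02],
    [0,0,-0.03],
    [0,0,-0.03],
    [0,0,-0.02],
    [0,0,0]
  ],
  "turn": [
    [0,0,0],
    [0,0,0],
    [0,0,0],
    [0,0,0],
    [0,0,0],
    [0,0,0],
    [0,0,0],
    [0,0,0],
    [0,0,0],
    [0,0,0]
  ],
  "grip": 0,
  "grip_force": 20
}}

```text
clock: 25.2
tool_pos: [0.4519, -0.3226, 0.1652]
eef_rot: [0.613, 0.79, 0.0, 0.002]
contact_force: [0.5, 0.4, -0.4]
opening: 0.292
finger_force: 20.0
```

```bash
python3 - <<'E'
from h import *
plan(.506,.238,.06,104.4)
from plant import optics
t=optics.snapshot("top")
bs,_=hblobs(t,(120,150,180,200),.04,.07,4)
for c in bs: print(rect(t,c,.054))
E
```

```text
yaw now 104.4 pos [ 0.4519 -0.3226  0.1652] turn [ 0.003  0.003 -0.001] then d [0.5296 0.1918 0.1052] clock 25.2
[505.6 237.9  51.7  46.9  49.3]
```

Emit:
{"name": "servo_tool", "arguments": {
  "translation": [
    [0.0441,0.016,0],
    [0.0441,0.016,0],
    [0.0441,0.016,0],
    [0.0441,0.016,0],
    [0.0441,0.016,0],
    [0.0441,0.016,0],
    [0.0441,0.016,0],
    [0.0441,0.016,0],
    [0.0441,0.016,0],
    [0.0441,0.016,0]
  ],
  "turn": [
    [0,0,0],
    [0,0,0],
    [0,0,0],
    [0,0,0],
    [0,0,0],
    [0,0,0],
    [0,0,0],
    [0,0,0],
    [0,0,0],
    [0,0,0]
  ]
}}

```text
clock: 26.5
tool_pos: [0.4958, 0.1459, 0.1624]
eef_rot: [0.613, 0.79, -0.001, -0.0]
contact_force: [0.3, 0.1, -0.0]
opening: 0.297
finger_force: 20.0
```

Emit:
{"name": "servo_tool", "arguments": {
  "translation": [
    [0.0441,0.016,0],
    [0.0441,0.016,0],
    [0,0,0],
    [0,0,0],
    [0,0,0]
  ],
  "turn": [
    [0,0,0],
    [0,0,0],
    [0,0,0],
    [0,0,0],
    [0,0,0]
  ]
}}

```text
clock: 27.12
tool_pos: [0.5054, 0.236, 0.1628]
eef_rot: [0.614, 0.789, -0.001, 0.0]
contact_force: [0.5, -0.5, -0.3]
opening: 0.292
finger_force: 20.0
```

```bash
python3 - <<'E'
from h import *
plan(.5063,.2375,.064,104.4)
from plant import optics
s=wrist("w9")
t=optics.snapshot("side"); np.savez("side3.npz",**t)
p=proj(t,[.506,.24,.08])[0].astype(int)
im=t["img"][p[1]-60:p[1]+50,p[0]-70:p[0]+70]
cv2.imwrite("pics/c5.png",np.hstack([cv2.resize(im[:,:,::-1],(400,314)),cv2.resize(s["img"][:,:,::-1],(400,314))]))
E
```

```text
yaw now 104.3 pos [0.5054 0.236  0.1628] turn [-0.002  0.002 -0.002] then d [0.0012 0.0012 0.0988] clock 27.125
```

View pics/c5.png

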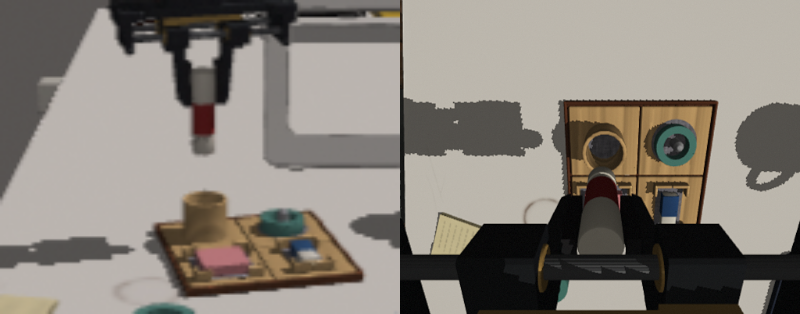

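The side view shows the glue stick held upright at (203,110), above the cup at (205,205). Lowering it in.

Emit:
{"name": "servo_tool", "arguments": {
  "translation": [
    [0.0012,0.001,0.02],
    [0,0,0.02],
    [0,0,0.02],
    [0,0,0.015],
    [0,0,0.01],
    [0,0,0.007],
    [0,0,0.004],
    [0,0,0.0015],
    [0,0,0]
  ],
  "turn": [
    [0,0,0],
    [0,0,0],
    [0,0,0],
    [0,0,0],
    [0,0,0],
    [0,0,0],
    [0,0,0],
    [0,0,0],
    [0,0,0]
  ]
}}

```text
clock: 28.35
tool_pos: [0.5064, 0.2396, 0.0661]
eef_rot: [0.613, 0.79, 0.0, 0.0]
contact_force: [-0.6, -0.9, -0.2]
opening: 0.298
finger_force: 20.0
```

Emit:
{"name": "servo_tool", "arguments": {
  "translation": [
    [0,-0.0005,0.0015],
    [0,0,0.0007],
    [0,0,0]
  ],
  "turn": [
    [0,0,0],
    [0,0,0],
    [0,0,0]
  ]
}}

```text
clock: 28.72
tool_pos: [0.5058, 0.2394, 0.0637]
eef_rot: [0.613, 0.79, -0.0, 0.0]
contact_force: [-0.1, 0.1, -0.8]
opening: 0.292
finger_force: 20.0
```

Emit:
{"name": "servo_tool", "arguments": {
  "translation": [
    [0,0,0],
    [0,0,0],
    [0,0,0],
    [0,0,-0.01],
    [0,0,-0.03],
    [0,0,-0.04],
    [0,0,-0.04],
    [0,0,-0.04]
  ],
  "turn": [
    [0,0,0],
    [0,0,0],
    [0,0,0],
    [0,0,0],
    [0,0,0],
    [0,0,0],
    [0,0,0],
    [0,0,0]
  ],
  "grip": 0.6
}}

```text
clock: 29.72
tool_pos: [0.5055, 0.2393, 0.2257]
eef_rot: [0.613, 0.79, 0.0, 0.0]
contact_force: [0.7, -0.2, -0.0]
opening: 0.601
finger_force: 0.0
```

Emit:
{"name": "servo_tool", "arguments": {
  "translation": [
    [-0.05,-0.02,0],
    [-0.05,-0.02,0],
    [-0.05,-0.02,0],
    [-0.05,-0.02,0],
    [-0.05,-0.02,0],
    [0,0,0],
    [0,0,0]
  ],
  "turn": [
    [0,0,0],
    [0,0,0],
    [0,0,0],
    [0,0,0],
    [0,0,0],
    [0,0,0],
    [0,0,0]
  ]
}}

```text
clock: 30.6
tool_pos: [0.4713, -0.0269, 0.2243]
eef_rot: [0.613, 0.79, 0.001, 0.0]
contact_force: [0.3, 0.3, 0.1]
opening: 0.599
finger_force: 0.0
```

```bash
python3 - <<'E'
from h import *
from plant import optics
t=optics.snapshot("top"); g=optics.snapshot("side"); W=zworld(t)
for n,a,roi,z in [("teal",((78,60,40),(97,255,255)),(130,120,180,170),.025),("pink",((165,70,60),(180,255,255)),(170,150,215,190),.021)]:
    for c in blobs(t,*a,20,roi):
        w=W[c[:,1],c[:,0]]; print(n,rect(t,c,z),np.median(w[:,2]))
bs,_=hblobs(t,(120,140,185,205),.075,.13,4)
for c in bs: print("glue top",rect(t,c,.1),np.median(W[c[:,1],c[:,0],2]))
bs,_=hblobs(t,(300,130,330,165),.055,.08,4)
for c in bs: print("balm",rect(t,c,.068))
for c in blobs(t,(100,110,40),(118,255,255),10,(265,190,300,220)): print("mem",rect(t,c,.01))
m=lambda s,p:cv2.resize(s["img"][p[1]-50:p[1]+50,p[0]-60:p[0]+60,::-1],(400,333),interpolation=cv2.INTER_CUBIC)
cv2.imwrite("pics/c6.png",np.hstack([m(t,(172,162)),m(g,proj(g,[.56,.2,.03])[0].astype(int))]))
E
```

```text
teal [591.1 257.9  47.6  47.8  51.1] 0.023420451987597964
pink [528.1 150.3  52.9  50.6  15.2] 0.01889506997181307
glue top [503.7 233.4  33.5  24.3  49.2] 0.0967319928095462
balm [ 615.9 -210.    18.4   16.5   46.3]
```

View pics/c6.png

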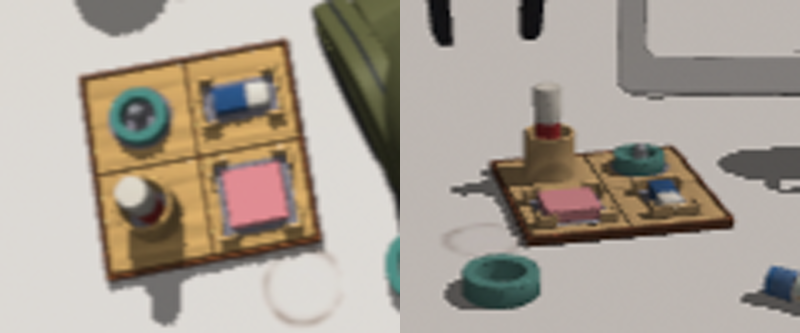

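The glue stick stands in the cup, and the roll, eraser and pad all lie flat at floor height. The lip balm hasn't moved, and nothing came near the memory stick. Handing in.

```bash
python3 -c "
from plant import r
print(r.finish_job())"
```

```text
the job is handed in; nothing more can be done
None
```

I handed the job in at about 31 s: the glue stick, eraser, pink pad and smallest teal roll are each in place in the organiser, and the lip balm and memory stick were left alone (the arm hid the memory stick in the last top-camera check), but the hand-in returned no verdict.

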